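# Free the jammed ball return of the water bath

### The arm

A 6-joint arm with a two-finger parallel gripper is mounted at the origin on the work surface. World frame = base frame: x ahead of the robot, y to its left, z up, the work surface at z = 0. Lengths are in m, angles in rad, forces in N, time in s.
With the tool pointing down it reaches from about 0.35 to 0.85 m from the base axis. Payload 8.1 kg.
Tool frame: the origin (TCP) lies on the centre line of the jaws, within the pads' length; the fingertips stand 19 mm ahead of it and the grasp point (between the pads) is the TCP (robot.tcp_to_tips is the distance from the TCP to the fingertips, in m); z points along the fingers, y is the direction in which the jaws open and shut (so a half turn about z gives the same grasp; the last joint's range is limited). The gripper opens to 93 mm and grips with 3 to 60 N. Pads are 15 mm wide; open, the fingers measure 128 mm over their backs; the gripper's body (75 mm by 188 mm) begins 65 mm behind the grasp point.
Start: joints at [-1.267, 0.13, 1.488, -0, 1.523, -0.085], TCP at [0.227, -0.555, 0.238] pointing down, gripper open.
Joint ranges: [-2.96, 2.96], [-0.89, 2.26], [0.02, 2.5], [-1.34, 4.48], [0, 2.73], [-2.66, 2.66]. Speed limits (rad/s): [2.39, 2.39, 2.79, 3.14, 3.14, 3.14].

### API

Orientations are given as a rotation vector (axis times angle).
In Python, from plant import robot gives the robot as it stands.
- The arm moves only by the shell command python3 -m inch 'ROWS' [FORCE]. ROWS is JSON, a list that holds one entry, the list of rows, each a list of 7 numbers: the shift along the tool's x, y, z in cm, then the turn, a rotation vector about the tool's x, y, z in degrees, then the gripper command: -1 is fully open, 1 is shut, values between are in proportion. A call has 1 to 5 rows; each row shifts and turns the commanded pose from where the row before left it, along the tool's axes as they then stand; what a row does not reach is not made up. A row lasts 1/10 s, in which the tool goes at most 50 mm and 8.59 degrees, less where a joint would pass 70% of its speed; a pose out of reach is approached as far as the arm can. A call with a gripper value outside its range is refused whole. The fingers move at their own pace and stop on an object; FORCE is the grip in N (left out, the last holds). Time passes only in rows, so rows that do not move let the fingers close. It gives the time, the measured TCP pose, the force and the opening at its end, in the units of the state.
- robot.read_state(): the state, without advancing time (a new reading comes with each control period).
- robot.read_camera(name): name is "side" or "top"; returns a dict with "image" (400x640x3 uint8, blue, green, red), "K" (3x3 intrinsics, pixels), "R" (3x3) and "t" (3): a world point X has camera coordinates R X + t. Camera axes: x right, y down, z forward; pixel columns grow to the right and rows downward; lengths in m; the calibration is good to about 2 mm. A picture is of the moment at which its call begins. There is no depth.
- robot.close_job(): hands the job in, once; it reports no verdict.
The state is a dict: "t": time; "q": joint angles; "dq": joint speeds; "joint_torque": joint torques, N m; "tool_pos": TCP position; "orientation": TCP orientation; "force": force on the tool from outside, world axes, zero at the start; "wrist_torque": the same for the moment, N m; "opening": finger opening in m.
Only numpy, scipy, OpenCV 4.12 (cv2) and the standard library are available. Lean on these libraries where they do the work, as an engineer would, in place of code of your own. Each camera call takes 0.05 s, during which the arm holds its last target. There are 200 camera calls.

### The job

The wet plastic balls that cover the water bath have jammed on their sloping return chute: two of them are wedged side by side in the narrow throat under the wire guard, with the others queued behind. Reach in from the bath side under the guard, nudge one of the two wedged balls well back up the slope, then draw away so that the balls roll on down, and repeat if they jam again, until all four balls lie in the bath. Push gently, lift no ball out of the chute, and leave the bottle, jar, beaker and box that stand around it where they are.

Things in the scene. Friction and masses are not known exactly. Their poses are not given: they have to be found in the camera images.
- bath: Fixed stainless steel water bath (no water in it) with a sloping ball-return chute behind it, one piece, 300 mm wide, 440 mm long. Origin on the table top under the middle of the chute's throat; x points up the slope (away from the robot, give or take the yaw), y to the left, z up. The open tank is on the -x side, the hopper on the +x side.
- tank (a point): Middle of the tank's inner floor, 50 mm above the table, 135 mm to -x of the bath's origin. The tank is open above; inside it measures 202 mm (x) by 292 mm (y); its rim is 140 mm above the table.
- throat (a point): Point on the chute's deck in the middle of the throat, 165 mm above the table, right above the bath's origin; same axes. Two upright jambs leave 100 mm clear width here. The deck is a flat plate sloping 0.20 rad: its height above the table is 165 mm + 0.203 x. Its lower edge is at x = -50 mm, over the tank; that lower part is open above, with cheeks 30 mm high at y = +-62 mm.
- hopper (a point): Point on the deck 110 mm up-slope (+x) of the throat, in the middle of the hopper, where the balls queue. From the throat the walls flare to 132 mm inside width at x = 15 mm; clear side walls rise to 265 mm above the table; back wall at x = 197 mm. Open above except under the guard.
- guard_edge (a point): Middle of the underside of the wire guard's front edge, 100 mm above the throat (265 mm above the table). The guard is a flat grid of steel wires 20 mm apart over the whole width from x = 0 to 85 mm, top 275 mm above the table. A tool pointing straight down meets this edge too soon; one leaning about 45 degrees, tips pointing down and up-slope, goes in under it through the throat.
- ball_a_center (a point): smooth white hollow plastic ball, 60 mm diameter, about 80 g, wet and slippery; this point is its centre. At the start it is the left (+y) of the two wedged in the throat, centre 23 mm up-slope of it, front 7 mm before it. Once one of the two is pushed some 40 mm up-slope (a few newtons) and let go, they roll on down by themselves in about a second; they may wedge again.
- ball_b_center (a point): smooth white hollow plastic ball, 60 mm diameter, about 80 g, wet and slippery; this point is its centre. At the start it is the right (-y) one of the two wedged in the throat; otherwise like ball_a.
- ball_c_center (a point): smooth white hollow plastic ball, 60 mm diameter, about 80 g, wet and slippery; this point is its centre. At the start it lies against the two wedged balls, behind and between them.
- ball_d_center (a point): smooth white hollow plastic ball, 60 mm diameter, about 80 g, wet and slippery; this point is its centre. At the start it lies last in the hopper, behind ball_c, by the left wall.
- wash_bottle: Bystander, leave alone: white plastic bottle with blue cap, 66 mm diameter, 170 mm tall, beside the chute on its left; origin under its centre.
- reagent_jar: Bystander, leave alone: amber glass jar, 70 mm diameter, 100 mm tall, beside the chute on its right; origin under its centre.
- beaker: Bystander, leave alone: grey plastic beaker, 72 mm diameter, 95 mm tall, left of the tank; origin under its centre.
- slide_box: Bystander, leave alone: flat wooden box 90 x 160 x 35 mm, right of the tank; origin under its centre.
Mind the look-alikes: they are no part of the job. Leave any blue look-alike of the part that bears ball_c_center alone. Leave any green or turquoise look-alike of the part that bears ball_a_center alone.

How it is judged:
By the outcome, as a careful person would: the job done as asked, in the order asked, and still so for the second after the job is handed in, with the robot touching nothing.
It also fails if it takes over 64 s, if anything falls off the work surface, if the arm or the gripper's body presses on something with over 40 N, if the wrist force passes 120 N, or if a joint passes its speed limit or range.

## Working session

There is one attempt and no reset: what is moved stays moved. The work goes in short steps, Python scripts to look and compute and a shell command to move; the robot and the scene stay as the last step left them, time stands still between calls to the robot, and variables do not carry over. Pictures are saved under pics/ and viewed, about 8 in all and at most 12, crops included, and the job is handed in when it is done.

```bash
mkdir -p pics; ls; python3 - <<'E'
from plant import robot
import cv2
s=robot.read_state();print(s)
for n in("top","side"):
    c=robot.read_camera(n);cv2.imwrite(f"pics/{n}0.png",c["image"]);print(n,c["K"].tolist(),c["R"].round(4).tolist(),c["t"].tolist())
E
```

```text
pics
{'t': 0.0, 'q': array([-1.26738912e+00,  1.31166756e-01,  1.48928714e+00, -2.43707706e-05,
        1.52299123e+00, -8.54247476e-02]), 'dq': array([ 0.00114996, -0.00259283, -0.00116161,  0.00035082,  0.00012228,
        0.00071914]), 'joint_torque': array([ 2.36355154e-03, -5.59831345e+01, -4.91760743e+01,  7.70199741e-02,
        3.54238646e-02, -1.95575544e-04]), 'tool_pos': array([ 0.22730185, -0.55469558,  0.23657976]), 'orientation': array([-3.08060258e+00, -6.06582005e-01,  3.54321845e-04]), 'force': array([-0.48054036, -0.78117595, -0.52981908]), 'wrist_torque': array([ 0.00756343,  0.01800203, -0.0077139 ]), 'opening': 0.09261218452173711}
top [[484.9878290236437, 0.0, 318.42294187582587], [0.0, 484.9878290236437, 199.8807235480419], [0.0, 0.0, 1.0]] [[-0.0196, -0.9998, -0.0081], [-0.9915, 0.0205, -0.1286], [0.1288, 0.0055, -0.9917]] [0.04406115693304767, 0.5989386997120603, 1.2793519268378069]
side [[486.1155846223672, 0.0, 320.97393565567126], [0.0, 486.1155846223672, 200.7539163336992], [0.0, 0.0, 1.0]] [[-0.7171, -0.6967, 0.0185], [-0.486, 0.4809, -0.7298], [0.4995, -0.5323, -0.6835]] [0.4125475490604604, 0.4087451618498148, 0.906795321025889]
```

View pics/top0.png

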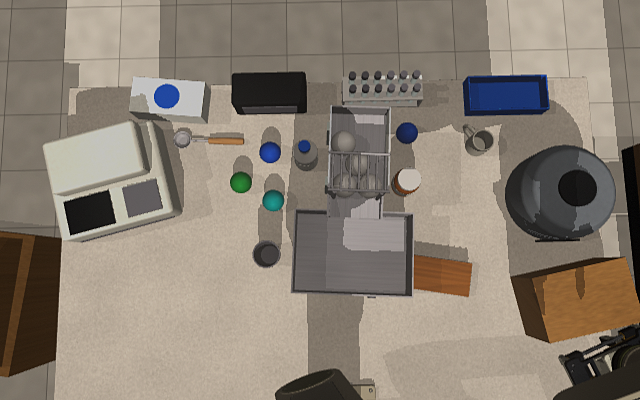

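View pics/side0.png

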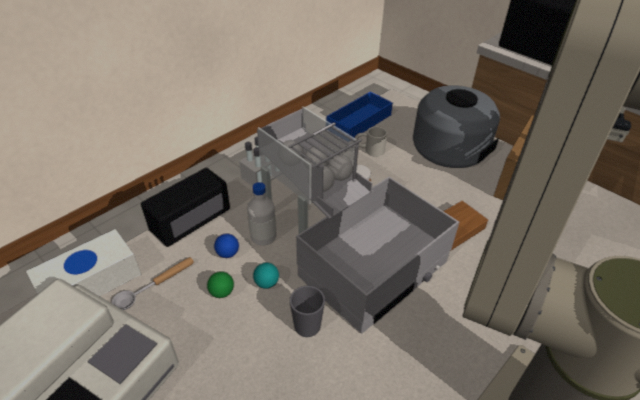

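Blue, green and turquoise balls lie on the table at top (270,152), (241,182), (273,200) and (407,132). These are the look-alikes. The white balls in the chute, around top (340-370,140-185), are the ones meant. I'll confirm that in a crop.

```bash
cat > h.py <<'E'
import numpy as np, cv2
from plant import robot
def ray(c,p):
    d=c["R"].T@np.linalg.inv(c["K"])@np.array([p[0],p[1],1.]); return -c["R"].T@c["t"],d
def onz(c,p,z):
    o,d=ray(c,p); return o+d*(z-o[2])/d[2]
def proj(c,X):
    v=c["K"]@(c["R"]@np.asarray(X)+c["t"]); return v[:2]/v[2]
E
python3 - <<'E'
from h import *
c=robot.read_camera("top")
im=c["image"][95:305,280:430]
s=robot.read_camera("side")["image"][95:325,245:465]
a=cv2.resize(im,None,fx=2.8,fy=2.8,interpolation=cv2.INTER_CUBIC); b=cv2.resize(s,None,fx=1.7,fy=1.7,interpolation=cv2.INTER_CUBIC)
o=np.zeros((max(len(a),len(b)),a.shape[1]+b.shape[1],3),np.uint8);o[:len(a),:a.shape[1]]=a;o[:len(b),a.shape[1]:]=b
cv2.imwrite("pics/crop1.png",o);print(o.shape)
for p in [(297,211),(412,214),(410,297),(291,294)]: print(onz(c,p,.14).round(3))
for p in [(331,106),(391,108)]: print(onz(c,p,.265).round(3))
E
```

```text
(588, 794, 3)
[0.56  0.086 0.14 ]
[ 0.546 -0.201  0.14 ]
[ 0.343 -0.187  0.14 ]
[0.356 0.103 0.14 ]
[ 0.788 -0.003  0.265]
[ 0.78  -0.14   0.265]
```

View pics/crop1.png

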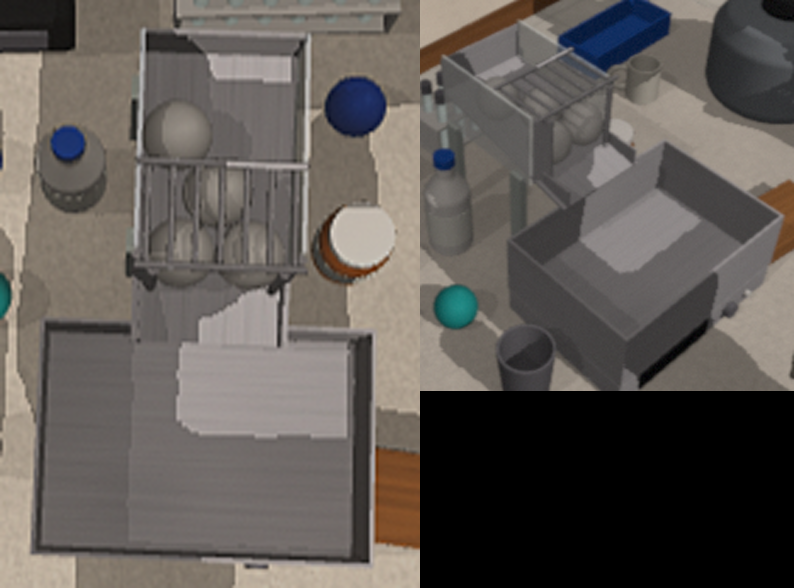

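Crop pixels: the four white balls are a (183,252), b (252,252), c (217,193) and d (178,132). All sit inside the chute and have the right colour, while the blue and turquoise ones stand outside on the table. Next I'll fit the bath frame.

```bash
cat >> h.py <<'E'
def full(p): return (p[0]/2.8+280-.3,p[1]/2.8+95-.3)
E
python3 - <<'E'
from h import *
from scipy.optimize import least_squares
c=robot.read_camera("top")
# bath-frame point -> crop pixel
C=[((-.240,.15,.14),(33,552)),((-.240,-.15,.14),(372,562)),((-.03,.15,.14),(45,321)),((-.03,-.15,.14),(373,332)),
((.199,.068,.265),(142,31)),((.199,-.068,.265),(311,35)),((0.,.066,.275),(137,263)),((0.,-.066,.275),(303,268)),]
def W(p,X):
    a=p[2];return np.array([p[0]+np.cos(a)*X[0]-np.sin(a)*X[1],p[1]+np.sin(a)*X[0]+np.cos(a)*X[1],X[2]])
f=lambda p:np.concatenate([proj(c,W(p,X))-full(u) for X,u in C])
r=least_squares(f,[.59,-.05,-.06],loss="soft_l1");p=r.x
print(p.round(4));print(f(p).reshape(-1,2).round(1).tolist())
for n,u in dict(a=(183,252),b=(252,252),c=(217,193),d=(178,132)).items():
    z=.2
    for _ in range(5):
        X=onz(c,full(u),z);d=X[:2]-p[:2];bx=np.cos(p[2])*d[0]+np.sin(p[2])*d[1];by=-np.sin(p[2])*d[0]+np.cos(p[2])*d[1];z=.165+.203*bx+.0306
    print(n,round(bx,3),round(by,3),round(z,3))
E
```

```text
[ 0.589  -0.059  -0.0563]
[[-1.0, 1.3], [0.7, 2.4], [-1.6, -1.4], [1.3, -1.1], [0.5, -1.3], [-0.9, -0.8], [0.2, 0.5], [0.1, 0.8]]
a 0.023 0.027 0.2
b 0.026 -0.032 0.201
c 0.074 0.0 0.211
d 0.123 0.035 0.221
```

```bash
cat >> h.py <<'E'
from scipy.spatial.transform import Rotation as Ro
O=np.array([.589,-.059]);YAW=-.056
def bw(b): c,s=np.cos(YAW),np.sin(YAW); return np.array([O[0]+c*b[0]-s*b[1],O[1]+s*b[0]+c*b[1],b[2]])
def wb(w): c,s=np.cos(YAW),np.sin(YAW); d=np.asarray(w)[:2]-O; return np.array([c*d[0]+s*d[1],-s*d[0]+c*d[1],w[2]])
def go(tip,theta,turn=0.):
    """tip target in bath frame, lean theta deg, turn: extra yaw deg -> shift (cm, present tool axes), turn (deg)"""
    s=robot.read_state();R=Ro.from_rotvec(s["orientation"]).as_matrix();th=np.radians(theta);a=YAW+np.radians(turn)
    z=np.array([np.sin(th)*np.cos(a),np.sin(th)*np.sin(a),-np.cos(th)]);y=np.array([np.sin(a),-np.cos(a),0]);T=np.stack([np.cross(y,z),y,z],1)
    tcp=bw(tip)-.019*z
    print("t",round(s["t"],2),"tip now",wb(s["tool_pos"]+.019*R[:,2]).round(3),"F",s["force"].round(1),"open",round(s["opening"],3),"q",s["q"].round(2))
    print("turn",np.degrees(Ro.from_matrix(R.T@T).as_rotvec()).round(1),"shift old axes",(R.T@(tcp-s["tool_pos"])*100).round(2),"shift new axes",(T.T@(tcp-s["tool_pos"])*100).round(2))
E
python3 -m inch '[[[0,0,-3,0,0,0,1],[0,0,-5,0,0,0,1],[0,0,-5,0,0,0,1],[0,0,-3,0,0,0,1],[2,-2,0,0,0,0,1]]]' 20
python3 -m inch '[[[3.2,-3.6,0,0,0,0,1],[3.2,-3.6,0,0,0,0,1],[3.2,-3.6,0,0,0,0,1],[3.2,-3.6,0,0,0,0,1],[3.2,-3.6,0,0,0,0,1]]]'
python3 -m inch '[[[3.2,-3.6,0,0,0,0,1],[3.2,-3.6,0,0,0,0,1],[3.2,-3.6,0,0,0,0,1],[3,-3.4,0,0,0,0,1],[2,-2,0,0,0,0,1]]]'
python3 -c "
from h import *
go((-.09,-.03,.30),58)"
```

```text
t: 0.75
tool_pos: [0.2378, -0.5319, 0.4033]
orientation: [3.074, 0.601, 0.001]
force: [0.6, 0.5, -0.4]
opening: 0.0576
t: 1.25
tool_pos: [0.3184, -0.3001, 0.3976]
orientation: [3.082, 0.606, 0.0]
force: [1.3, -0.8, -0.6]
opening: 0.0172
t: 1.75
tool_pos: [0.3922, -0.0939, 0.398]
orientation: [-3.082, -0.61, -0.002]
force: [0.1, -0.7, -0.1]
opening: 0.0004
t 1.75 tip now [-0.194 -0.046  0.379] F [ 0.1 -0.7 -0.1] open 0.0 q [-0.36 -0.41  1.69  0.    1.86  0.82]
turn [-12.9  56.9  23.4] shift old axes [8.65 2.39 8.8 ] shift new axes [-2.77 -1.59 12.15]
```

```bash
python3 -m inch '[[[0,0,0,0,0,8.5,1],[0,0,0,0,0,8.5,1],[0,0,0,0,0,8.5,1],[0,0,0,0,8.3,0,1],[0,0,0,0,8.3,0,1]]]'
python3 -m inch '[[[0,0,0,0,8.3,0,1],[0,0,0,0,8.3,0,1],[0,0,0,0,8.3,0,1],[0,0,0,0,8.3,0,1],[0,0,0,0,8.2,0,1]]]'
python3 -c "
from h import *
go((-.09,-.03,.30),58)
go((-.04,-.03,.20),58)"
```

```text
t: 2.25
tool_pos: [0.393, -0.0966, 0.3968]
orientation: [3.1, -0.086, 0.455]
force: [-1.1, 0.3, 0.4]
opening: 0.0008
t: 2.75
tool_pos: [0.4968, -0.1587, 0.4285]
orientation: [-2.79, 0.052, -1.385]
force: [1.3, 0.4, -1.0]
opening: 0.0008
t 2.75 tip now [-0.071 -0.104  0.417] F [ 1.3  0.4 -1. ] open 0.001 q [-0.85 -0.89  2.18  0.69  1.23  0.74]
turn [-3.   5.2 -0.6] shift old axes [-10.67  -7.07   5.99] shift new axes [-11.08  -7.47   4.61]
t 2.75 tip now [-0.071 -0.104  0.417] F [ 1.3  0.4 -1. ] open 0.001 q [-0.85 -0.89  2.18  0.69  1.23  0.74]
turn [-3.   5.2 -0.6] shift old axes [-15.6   -6.5   16.01] shift new axes [-16.91  -7.47  14.15]
```

The 58° lean so far back runs into the joint 2 limit. Nearer the throat, a lean of 35° rising to 45° should be reachable, so I'll back the lean off and take it up again as the tool goes in.

```bash
python3 -c "
from h import *
go((-.04,-.03,.33),32)"
python3 -m inch '[[[0,0,0,0,-8,0,1],[0,0,0,0,-8,0,1],[0,0,0,0,-8,0,1],[0,0,0,0,0,0,1]]]'
python3 -c "
from h import *
go((-.04,-.03,.33),32)"
```

```text
t 2.75 tip now [-0.071 -0.104  0.417] F [ 1.3  0.4 -1. ] open 0.001 q [-0.85 -0.89  2.18  0.69  1.23  0.74]
turn [ -3.1 -20.7   0.1] shift old axes [-4.41 -7.    8.27] shift new axes [-1.28 -7.47  8.91]
t: 3.15
tool_pos: [0.4976, -0.1579, 0.4262]
orientation: [-3.012, 0.04, -0.755]
force: [1.0, 0.1, -0.5]
opening: 0.0004
t 3.15 tip now [-0.077 -0.103  0.409] F [ 1.   0.1 -0.5] open 0.0 q [-0.61 -0.51  1.79  0.3   1.47  1.02]
turn [-3.2  3.9  0.8] shift old axes [-0.51 -6.9   9.14] shift new axes [-1.22 -7.39  8.68]
```

```bash
python3 -m inch '[[[0,-2.5,2,-1.5,2,0.4,1],[0,-3,2.5,-1.5,2,0.4,1],[0,-1.5,2.5,0,0,0,1],[-0.6,0,2,0,0,0,1],[0,0,0,0,0,0,1]]]'
python3 - <<'E'
from h import *
go((-.035,-.03,.205),36)
go((-.0,-.03,.205),40)
from scipy.optimize import least_squares
s=robot.read_state()
D=[([-1.26738912,.131166756,1.48928714,0,1.52299123,-.085],[.2273,-.5547,.2366]),([-.36,-.41,1.69,0,1.86,.82],[.3922,-.0939,.398]),([-.85,-.89,2.18,.69,1.23,.74],[.4968,-.1587,.4285]),([-.61,-.51,1.79,.3,1.47,1.02],[.4976,-.1579,.4262]),(s["q"],s["tool_pos"])]
e=np.array
def fk(p,q):
    a1,h,l2,a3,l3,L=p;r=Ro.from_euler
    A=r('z',q[0]);x=e([0,0,h])+A.apply([a1,0,0]);A=A*r('y',q[1]);x=x+A.apply([0,0,l2]);A=A*r('y',q[2]);x=x+A.apply([a3,0,l3]);A=A*r('z',q[3])*r('y',q[4]);return x+A.apply([0,0,L]),A*r('z',q[5])
f=lambda p:np.concatenate([fk(p,q)[0]-x for q,x in D])
r=least_squares(lambda p:np.r_[f(p),.003*(p[3]),.003*p[0]],[0,.34,.33,0,.55,.4]);p=r.x;print(p.round(3),abs(f(p)).max())
print(fk(p,s["q"])[1].as_rotvec(),s["orientation"])
lo=e([-2.96,-.89,.02,-1.34,0,-2.66]);hi=e([2.96,2.26,2.5,4.48,2.73,2.66])
for by in(-.03,.027):
  for X,Z,th in[(-.035,.23,32),(-.02,.2,36),(0,.2,40),(.02,.2,43),(.02,.2,45),(.035,.2,45),(.035,.2,48)]:
    t=np.radians(th);a=YAW;z=e([np.sin(t)*np.cos(a),np.sin(t)*np.sin(a),-np.cos(t)]);y=e([np.sin(a),-np.cos(a),0]);T=Ro.from_matrix(np.stack([np.cross(y,z),y,z],1));tcp=bw((X,by,Z))-.019*z
    def g(q): P,R=fk(p,q);return np.r_[(P-tcp)*10,(T.inv()*R).as_rotvec()]
    k=least_squares(g,np.clip(s["q"],lo+.01,hi-.01),bounds=(lo,hi));print(by,X,Z,th,"err",abs(k.fun).max().round(3),k.x.round(2))
E
```

```text
t: 3.65
tool_pos: [0.5382, -0.0867, 0.3439]
orientation: [3.007, -0.083, 0.868]
force: [-0.5, 0.5, -0.1]
opening: 0.0002
t 3.65 tip now [-0.039 -0.03   0.328] F [-0.5  0.5 -0.1] open 0.0 q [-0.36 -0.59  2.01  0.18  1.19  1.24]
turn [-0.3  3.8 -0. ] shift old axes [-6.320e+00  1.000e-02  1.061e+01] shift new axes [-7.01 -0.05 10.17]
t 3.65 tip now [-0.039 -0.03   0.328] F [-0.5  0.5 -0.1] open 0.0 q [-0.36 -0.59  2.01  0.18  1.19  1.24]
turn [-0.3  7.8 -0.1] shift old axes [-3.490e+00  1.000e-02  1.249e+01] shift new axes [-5.16 -0.05 11.9 ]
[-0.007  0.459  0.496  0.22   0.553  0.466] 0.048755593071776626
[1.95104998 1.84603352 0.53726169] [ 3.0068942  -0.08316209  0.86789132]
-0.03 -0.035 0.23 32 err 0.078 [-0.37 -0.46  2.12  0.31  0.96  2.66]
-0.03 -0.02 0.2 36 err 0.054 [-0.34 -0.41  2.19  0.32  0.78  2.66]
-0.03 0 0.2 40 err 0.036 [-0.32 -0.39  2.21  0.34  0.66  2.66]
-0.03 0.02 0.2 43 err 0.023 [-0.29 -0.35  2.22  0.35  0.56  2.66]
-0.03 0.02 0.2 45 err 0.012 [-0.28 -0.36  2.25  0.36  0.51  2.66]
-0.03 0.035 0.2 45 err 0.013 [-0.27 -0.32  2.22  0.36  0.49  2.66]
-0.03 0.035 0.2 48 err 0.0 [-0.26 -0.32  2.26  0.4   0.4   2.63]
0.027 -0.035 0.23 32 err 0.148 [-0.3  -0.48  2.15  0.36  0.94  2.66]
0.027 -0.02 0.2 36 err 0.123 [-0.27 -0.43  2.21  0.37  0.75  2.66]
0.027 0 0.2 40 err 0.105 [-0.24 -0.41  2.24  0.39  0.63  2.66]
0.027 0.02 0.2 43 err 0.09 [-0.21 -0.36  2.25  0.4   0.53  2.66]
0.027 0.02 0.2 45 err 0.079 [-0.2  -0.37  2.28  0.41  0.47  2.66]
0.027 0.035 0.2 45 err 0.079 [-0.19 -0.32  2.25  0.41  0.45  2.66]
0.027 0.035 0.2 48 err 0.062 [-0.17 -0.33  2.29  0.42  0.36  2.66]
```

```bash
cat > k.py <<'E'
from h import *
from scipy.optimize import least_squares
import sys
s=robot.read_state()
e=np.array
D=[([-1.26738912,.131166756,1.48928714,0,1.52299123,-.085],[.2273,-.5547,.2366],[-3.0806,-.6066,0]),([-.36,-.41,1.69,0,1.86,.82],[.3922,-.0939,.398],[-3.082,-.61,-.002]),([-.85,-.89,2.18,.69,1.23,.74],[.4968,-.1587,.4285],[-2.79,.052,-1.385]),([-.61,-.51,1.79,.3,1.47,1.02],[.4976,-.1579,.4262],[-3.012,.04,-.755]),([-.36,-.59,2.01,.18,1.19,1.24],[.5382,-.0867,.3439],[3.007,-.083,.868]),(s["q"],s["tool_pos"],s["orientation"])]
def fk(p,q):
    a1,h,l2,a3,l3,L,b,b5,o=p;r=Ro.from_euler
    A=r('z',q[0]);x=e([0,0,h])+A.apply([a1,b,0]);A=A*r('y',q[1]);x=x+A.apply([0,0,l2]);A=A*r('y',q[2]);x=x+A.apply([a3,0,l3]);A=A*r('z',q[3]);x=x+A.apply([0,b5,0]);A=A*r('y',q[4]);return x+A.apply([0,0,L]),A*r('z',q[5]+o)
f=lambda p:np.concatenate([np.r_[fk(p,q)[0]-x,.1*(Ro.from_rotvec(o).inv()*fk(p,q)[1]).as_rotvec()] for q,x,o in D])
best=min((least_squares(lambda p:np.r_[f(p),.003*p[3],.003*p[0]],[0,.34,.33,0,.5,.4,.03,.02,o]) for o in(-1.57,1.57)),key=lambda k:k.cost);p=best.x
print(p.round(3),abs(f(p)).max().round(4))
lo=e([-2.96,-.89,.02,-1.34,0,-2.66]);hi=e([2.96,2.26,2.5,4.48,2.73,2.66])
def ik(by,X,Z,th,tu=0):
    t=np.radians(th);a=YAW+np.radians(tu);z=e([np.sin(t)*np.cos(a),np.sin(t)*np.sin(a),-np.cos(t)]);y=e([np.sin(a),-np.cos(a),0]);T=Ro.from_matrix(np.stack([np.cross(y,z),y,z],1));tcp=bw((X,by,Z))-.019*z
    def g(q): P,R=fk(p,q);return np.r_[(P-tcp)*10,(T.inv()*R).as_rotvec()]
    k=least_squares(g,np.clip(s["q"],lo+.01,hi-.01),bounds=(lo,hi));print(by,X,Z,th,tu,"err",abs(k.fun).max().round(3),k.x.round(2))
E
python3 - <<'E'
from k import *
for by in(-.03,.027):
  for a in[(-.035,.23,32),(-.02,.2,36),(0,.2,40),(.02,.2,43),(.02,.2,45),(.035,.2,45),(.035,.2,48)]: ik(by,*a)
E
```

```text
[-0.004  0.316  0.372  0.059  0.557  0.363  0.05   0.     1.57 ] 0.0025
-0.03 -0.035 0.23 32 0 err 0.0 [-0.35 -0.56  2.16  0.18  1.    1.22]
-0.03 -0.02 0.2 36 0 err 0.0 [-0.36 -0.55  2.24  0.23  0.86  1.17]
-0.03 0 0.2 40 0 err 0.0 [-0.36 -0.54  2.26  0.28  0.76  1.13]
-0.03 0.02 0.2 43 0 err 0.0 [-0.36 -0.51  2.27  0.33  0.68  1.09]
-0.03 0.02 0.2 45 0 err 0.0 [-0.36 -0.53  2.3   0.36  0.64  1.05]
-0.03 0.035 0.2 45 0 err 0.0 [-0.35 -0.48  2.26  0.36  0.62  1.06]
-0.03 0.035 0.2 48 0 err 0.0 [-0.36 -0.51  2.31  0.43  0.57  0.99]
0.027 -0.035 0.23 32 0 err 0.0 [-0.19 -0.57  2.17  0.09  0.99  1.4 ]
0.027 -0.02 0.2 36 0 err 0.0 [-0.2  -0.57  2.25  0.11  0.84  1.38]
0.027 0 0.2 40 0 err 0.0 [-0.2  -0.56  2.27  0.14  0.73  1.36]
0.027 0.02 0.2 43 0 err 0.0 [-0.2  -0.52  2.28  0.16  0.65  1.34]
0.027 0.02 0.2 45 0 err 0.0 [-0.2  -0.55  2.31  0.18  0.61  1.32]
0.027 0.035 0.2 45 0 err 0.0 [-0.19 -0.49  2.27  0.18  0.59  1.33]
0.027 0.035 0.2 48 0 err 0.0 [-0.2  -0.53  2.32  0.21  0.52  1.29]
```

```bash
python3 - <<'E'
from k import *
ik(-.024,-.035,.21,46); ik(-.024,-.035,.26,46)
go((-.035,-.024,.21),46)
E
```

```text
[-0.004  0.316  0.372  0.059  0.557  0.363  0.05   0.     1.57 ] 0.0025
-0.024 -0.035 0.21 46 0 err 0.0 [-0.41 -0.79  2.44  0.37  0.76  1.05]
-0.024 -0.035 0.26 46 0 err 0.0 [-0.41 -0.82  2.37  0.33  0.85  1.1 ]
t 3.65 tip now [-0.039 -0.03   0.328] F [-0.5  0.5 -0.1] open 0.0 q [-0.36 -0.59  2.01  0.18  1.19  1.24]
turn [-0.3 13.8 -0.1] shift old axes [-6.38 -0.59 10.24] shift new axes [-8.64 -0.65  8.42]
```

```bash
python3 -m inch '[[[-2.2,-0.3,2.5,0,0,0,1],[-2.2,-0.3,2.5,0,4,0,1],[-2.2,0,2.5,0,6,0,1],[-1,0,1.2,0,4,0,1],[0,0,0,0,0,0,1]]]'
python3 -c "
from h import *
go((-.035,-.024,.21),46)
go((-.01,-.024,.2),46)
c=robot.read_camera('top')['image'][120:270,280:430];d=robot.read_camera('side')['image'][95:245,245:395]
cv2.imwrite('pics/c2.png',cv2.resize(np.hstack([c,d]),None,fx=2.6,fy=2.6,interpolation=cv2.INTER_CUBIC))"
```

```text
t: 4.15
tool_pos: [0.5239, -0.0808, 0.2265]
orientation: [2.874, -0.086, 1.221]
force: [0.1, -0.8, -0.9]
opening: 0.0006
t 4.15 tip now [-0.05  -0.025  0.213] F [ 0.1 -0.8 -0.9] open 0.001 q [-0.43 -0.87  2.47  0.38  0.8   1.03]
turn [-0.1 -0.  -0.3] shift old axes [ 0.81 -0.14  1.31] shift new axes [ 0.81 -0.14  1.31]
t 4.15 tip now [-0.05  -0.025  0.213] F [ 0.1 -0.8 -0.9] open 0.001 q [-0.43 -0.87  2.47  0.38  0.8   1.03]
turn [-0.1 -0.  -0.3] shift old axes [ 1.83 -0.14  3.81] shift new axes [ 1.83 -0.14  3.81]
```

View pics/c2.png

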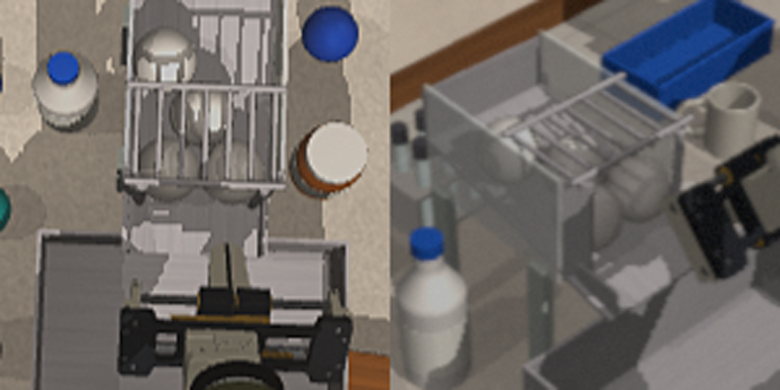

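The picture shows the fingertips at crop (227,245), lined up with ball b at (235,170), and the guard clear. Now I'll push.

```bash
python3 -m inch '[[[0.8,-0.1,1.8,0,0,0,1],[0.8,0,1.6,0,0,0,1],[0,0,0,0,0,0,1]]]'
python3 -m inch '[[[0.5,0,0.35,0,0,0,1],[0.5,0,0.35,0,0,0,1],[0.5,0,0.35,0,0,0,1],[0,0,0,0,0,0,1]]]'
python3 -c "
from h import *
go((.036,-.024,.209),46)"
```

```text
t: 4.55
tool_pos: [0.5658, -0.083, 0.226]
orientation: [2.865, -0.081, 1.233]
force: [-1.6, 0.9, -1.2]
opening: 0.0005
t: 4.95
tool_pos: [0.5835, -0.0842, 0.2313]
orientation: [2.862, -0.081, 1.239]
force: [-6.1, 0.6, 10.3]
opening: 0.0002
t 4.95 tip now [ 0.01  -0.025  0.218] F [-6.1  0.6 10.3] open 0.0 q [-0.37 -0.61  2.33  0.37  0.66  1.06]
turn [ 0.  -0.8 -0. ] shift old axes [ 1.15 -0.15  2.55] shift new axes [ 1.18 -0.14  2.53]
```

The tip is about 20 mm too high and presses on the ball's upper half. I'll back off, lower it and push again.

```bash
python3 -m inch '[[[-0.7,0,-0.7,0,0,0,1],[-1.0,0,-1.0,0,0,0,1],[-0.9,0,0.85,0,0,0,1],[-0.9,0,0.85,0,0,0,1],[0,0,0,0,0,0,1]]]'
python3 -c "
from h import *
go((-.014,-.024,.19),46);go((.036,-.024,.20),46)"
```

```text
t: 5.45
tool_pos: [0.5559, -0.0814, 0.197]
orientation: [2.871, -0.083, 1.224]
force: [-0.8, -0.6, -0.9]
opening: 0.001
t 5.45 tip now [-0.018 -0.024  0.184] F [-0.8 -0.6 -0.9] open 0.001 q [-0.39 -0.68  2.43  0.41  0.65  1.01]
turn [-0.1 -0.2 -0.1] shift old axes [ 0.73 -0.03 -0.14] shift new axes [ 0.73 -0.03 -0.14]
t 5.45 tip now [-0.018 -0.024  0.184] F [-0.8 -0.6 -0.9] open 0.001 q [-0.39 -0.68  2.43  0.41  0.65  1.01]
turn [-0.1 -0.2 -0.1] shift old axes [ 4.92 -0.03  2.78] shift new axes [ 4.92 -0.03  2.76]
```

```bash
python3 -m inch '[[[0.6,0,0.35,0,0,0,1],[0.6,0,0.35,0,0,0,1],[0.6,0,0.35,0,0,0,1],[0.6,0,0.35,0,0,0,1]]]'
python3 -c "
from h import *
go((.036,-.024,.20),46)"
python3 -m inch '[[[0.6,0,0.35,0,0,0,1],[0.6,0,0.35,0,0,0,1],[0.6,0,0.35,0,0,0,1],[0.6,0,0.35,0,0,0,1]]]'
python3 -c "
from h import *
go((.036,-.024,.20),46)
c=robot.read_camera('top')['image'][120:270,280:430];d=robot.read_camera('side')['image'][95:245,245:395]
cv2.imwrite('pics/c3.png',cv2.resize(np.hstack([c,d]),None,fx=2.6,fy=2.6,interpolation=cv2.INTER_CUBIC))"
```

```text
t: 5.85
tool_pos: [0.5844, -0.0834, 0.2083]
orientation: [2.868, -0.081, 1.229]
force: [-1.5, -0.7, 1.1]
opening: 0.0003
t 5.85 tip now [ 0.011 -0.025  0.195] F [-1.5 -0.7  1.1] open 0.0 q [-0.36 -0.58  2.35  0.39  0.62  1.03]
turn [-0.1 -0.4 -0.1] shift old axes [ 2.12 -0.06  1.51] shift new axes [ 2.13 -0.06  1.5 ]
t: 6.25
tool_pos: [0.6107, -0.0848, 0.2156]
orientation: [2.868, -0.082, 1.229]
force: [-0.7, 0.1, 0.7]
opening: 0.0005
t 6.25 tip now [ 0.037 -0.025  0.202] F [-0.7  0.1  0.7] open 0.0 q [-0.34 -0.48  2.28  0.38  0.59  1.06]
turn [-0.1 -0.4 -0.1] shift old axes [-0.23 -0.06  0.11] shift new axes [-0.22 -0.06  0.11]
```

View pics/c3.png

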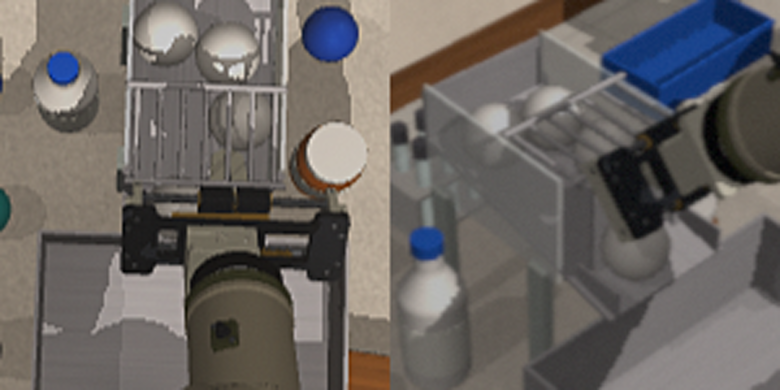

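Ball a is already rolling out under the gripper's left side, at side crop (635,245). Ball b is pushed well up, with c and d behind it. I'll draw away along the tool axis.

```bash
python3 -m inch '[[[0,0,0,0,0,0,1],[0,0,0,0,0,0,1],[0,0,-2,0,0,0,1],[0,0,-4,0,0,0,1],[0,0,-4,0,0,0,1]]]'
python3 -m inch '[[[1.5,0,-1,0,-4,0,1],[1.5,0,-1,0,-4,0,1],[1,0,0,0,-4,0,1],[0,0,0,0,0,0,1],[0,0,0,0,0,0,1]]]'
python3 -m inch '[[[0,0,0,0,0,0,1],[0,0,0,0,0,0,1],[0,0,0,0,0,0,1],[0,0,0,0,0,0,1],[0,0,0,0,0,0,1]]]'
python3 -c "
from h import *
go((-.035,-.024,.21),46)
c=robot.read_camera('top')['image'][100:300,280:430];d=robot.read_camera('side')['image'][95:295,245:455]
cv2.imwrite('pics/c4.png',cv2.resize(np.hstack([c,d]),None,fx=2.2,fy=2.2,interpolation=cv2.INTER_CUBIC))"
```

```text
t: 6.85
tool_pos: [0.5364, -0.0805, 0.2836]
orientation: [2.871, -0.082, 1.225]
force: [0.3, 0.0, 1.2]
opening: 0.0005
t: 7.35
tool_pos: [0.553, -0.0816, 0.3249]
orientation: [2.987, -0.084, 0.924]
force: [-0.4, 0.7, 0.4]
opening: 0.0007
t: 7.85
tool_pos: [0.5529, -0.0819, 0.3258]
orientation: [2.986, -0.085, 0.924]
force: [-0.2, -0.4, 0.7]
opening: 0.0005
t 7.85 tip now [-0.024 -0.025  0.31 ] F [-0.2 -0.4  0.7] open 0.0 q [-0.34 -0.58  2.05  0.18  1.1   1.25]
turn [-0.1 11.6 -0.1] shift old axes [-6.94 -0.07  7.68] shift new axes [-8.35 -0.09  6.13]
```

View pics/c4.png

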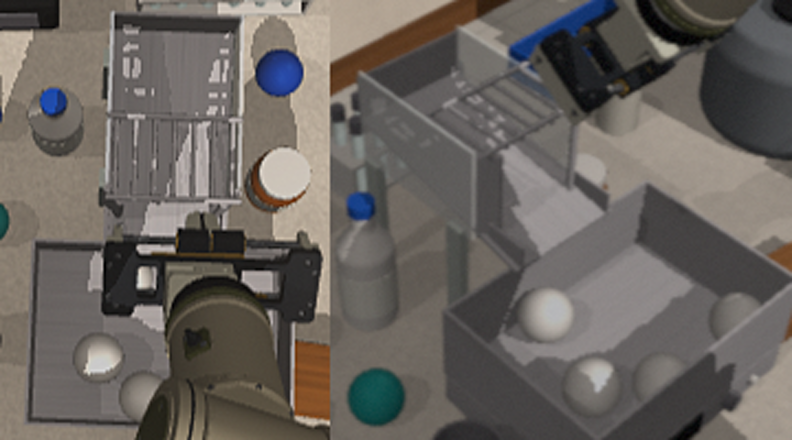

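All four balls are in the tank, at side crop (545,313), (592,385), (660,382) and (735,318), and the chute is empty. I'll lift clear, let them settle and check once more.

```bash
python3 -m inch '[[[1,0,-1.5,0,0,0,1],[2,0,-3,0,0,0,1],[1,0,-1.5,0,0,0,1],[0,0,0,0,0,0,1],[0,0,0,0,0,0,1]]]'
for i in 1 2; do python3 -m inch '[[[0,0,0,0,0,0,1],[0,0,0,0,0,0,1],[0,0,0,0,0,0,1],[0,0,0,0,0,0,1],[0,0,0,0,0,0,1]]]'|head -1; done
python3 -c "
from h import *
s=robot.read_state();print(s['t'],s['tool_pos'],s['force'],abs(s['dq']).max())
c=robot.read_camera('top')['image'][70:320,200:500];d=robot.read_camera('side')['image'][95:345,205:505]
cv2.imwrite('pics/c5.png',cv2.resize(np.hstack([c,d]),None,fx=1.33,fy=1.33,interpolation=cv2.INTER_CUBIC))"
```

```text
t: 8.45
tool_pos: [0.5522, -0.082, 0.3975]
orientation: [2.986, -0.085, 0.923]
force: [0.1, 0.6, -0.4]
opening: 0.0007
t: 8.95
t: 9.45
9.45 [ 0.5521647  -0.08195905  0.39795458] [-0.67576444 -0.00737307  0.44909686] 0.0011113951801483874
```

View pics/c5.png

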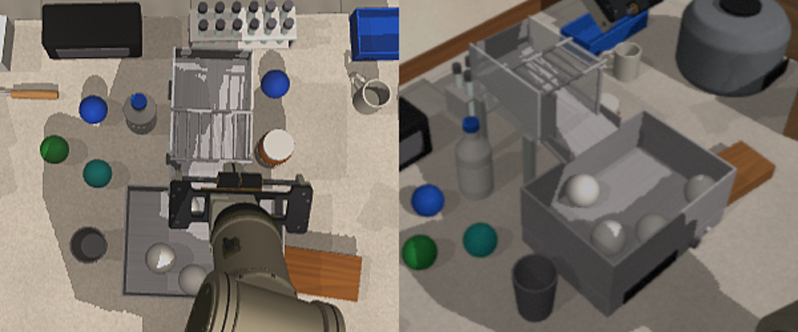

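Four white balls lie in the tank, at crop (583,190), (610,236), (653,230) and (702,188). The chute is empty, the bystanders look unmoved and the arm is clear.

```bash
python3 -c "
from plant import robot
print(robot.close_job())"
```

```text
the job is handed in; nothing more can be done
None
```

All four balls lie in the bath and the chute is empty. The job was handed in at about 9.5 s of the 64 s allowed.

- **What I did:** I reached in under the guard with the gripper shut, leaning about 46°, and pushed the right wedged ball (b) roughly 40 mm up the slope. Ball a rolled out past the tool, and after I drew away the other three followed without jamming again.
- **What went wrong on the way:** A first lean of 58° ran into a joint's range limit, so I used less. My first touch was about 20 mm too high and read roughly 12 N, mostly pressing down on ball b. I backed off, lowered the tool and pushed again; the readings I took during that push were about 2 N or less.
- **Last checks:** The final pictures show four white balls in the tank. The bottle, jar, beaker, box and coloured balls looked to be where they started; I judged this by eye and did not measure it. The arm stood clear above with force readings under 1 N.

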